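# Press home the tin lid that stands proud

## Task

Four parts tins with press-on lids stand about the bench on both sides of the vice, and on one of them the lid has not been pushed down: it stands proud with a dark neck showing under it. Press that lid gently with the fingertips until it is fully home, leaving the tin standing in its place (do not pick it up), then draw the hand away. Do not touch the other three tins or the bolts and the gauge block standing near them.

Things in the scene. Friction and masses are not known exactly. Their poses are not given: they have to be found in the camera images.
- mid_tin: The second tallest (of the four tins) round parts tin, 64 mm across and 52 mm high with its lid home, about 0.4 kg, loose on the bench; plain tinplate, blank paper band, press-on aluminium-coloured lid. Its lid stands 9 to 13 mm proud at the start, so that the dark neck shows between lid and body; the other three tins show no neck. Origin: centre of its underside, z up the tin's axis
- mid_lid (a joint): How far this tin's (mid_tin's) lid stands above its fully home position, in m: 0 is fully home, it starts between 0.009 and 0.013. It slides straight down the tin's axis against about 5 N of friction, stays where it is left, and stops dead at 0
- mid_lid_top (a point): Centre of the flat upper face of this tin's (mid_tin's) lid (lid 66 mm across, 17 mm high); moves with the lid and is 52 mm above the bench when the lid is fully home
- tall_tin: The tallest and widest round parts tin, 72 mm across and 68 mm high with its lid home, about 0.55 kg, loose on the bench; plain tinplate, blank paper band, press-on aluminium-coloured lid. Its lid is home. Leave alone. Origin: centre of its underside, z up the tin's axis
- short_tin: The smallest round parts tin, 56 mm across and 42 mm high with its lid home, about 0.3 kg, loose on the bench; plain tinplate, blank paper band, press-on aluminium-coloured lid. Its lid is home. Leave alone. Origin: centre of its underside, z up the tin's axis
- low_tin: A low, broad round parts tin, 68 mm across and 46 mm high with its lid home, about 0.45 kg, loose on the bench; plain tinplate, blank paper band, press-on aluminium-coloured lid. Its lid is home. Leave alone. Origin: centre of its underside, z up the tin's axis
- bolt_m16: Hex bolt standing on its head, 26x29x60 mm high; leave alone. Origin: centre of its underside
- bolt_m12b: Slimmer hex bolt standing on its head, 19x22x63 mm high; leave alone. Origin: centre of its underside
- bolt_m12: Short hex bolt standing on its head, 19x22x48 mm high; leave alone. Origin: centre of its underside
- gauge_block: Steel gauge block standing on end, 9x30x45 mm high; leave alone. Origin: centre of its underside
Mind the look-alikes: they are no part of the job. Leave any brown, green or pink look-alike of the mid_tin alone.

How it is judged (in metres and radians):
On the way:
1. the fingers press on the tin with the raised lid (contact force between the fingers and mid_tin above 0.5 N), for 0.02 s.
At the end, for the whole second after the job is handed in: The proud lid is within 2 mm of fully home; that tin stands upright on the bench within 20 mm of where it was, at rest; the three other tins, the three bolts and the gauge block have not moved by more than 8 mm (value of joint mid_lid below 0.002 m and height (world z) of mid_tin below 0.004 m and angle between mid_tin's own z axis and vertical below 0.05 rad and distance of mid_tin from where it was at the start of the episode below 0.02 m and linear speed of mid_tin below 0.02 m/s and distance of each of tall_tin, short_tin, low_tin, bolt_m16, bolt_m12b, gauge_block, bolt_m12 from where it was at the start of the episode below 0.008 m); the robot touches nothing.
It fails at once if the tin with the raised lid is lifted, tipped, or shoved more than 25 mm along the bench (height (world z) of mid_tin above 0.008 m or angle between mid_tin's own z axis and vertical above 0.2 rad or distance of mid_tin from where it was at the start of the episode above 0.025 m).
It fails at once if the tin with the raised lid is pressed harder than 45 N (contact force between any of the fingers, the arm and mid_tin above 45 N).
It fails at once if another tin is touched by the robot or moved by more than 8 mm (contact force between any of the fingers, the arm and tall_tin above 0.5 N or distance of any of tall_tin, short_tin, low_tin from where it was at the start of the episode above 0.008 m or contact force between any of the fingers, the arm and short_tin above 0.5 N or contact force between any of the fingers, the arm and low_tin above 0.5 N).
It fails at once if a bolt or the gauge block is touched by the robot or moved by more than 8 mm (contact force between any of the fingers, the arm and bolt_m16 above 0.5 N or distance of any of bolt_m16, bolt_m12b, gauge_block, bolt_m12 from where it was at the start of the episode above 0.008 m or contact force between any of the fingers, the arm and bolt_m12b above 0.5 N or contact force between any of the fingers, the arm and gauge_block above 0.5 N or contact force between any of the fingers, the arm and bolt_m12 above 0.5 N).
It also fails if it takes over 32 s, if anything falls off the work surface, if the arm or the gripper's body presses on something with over 40 N, if the wrist force passes 120 N, or if a joint passes its speed limit or range.

## Robot

A 6-joint arm with a two-finger parallel gripper is mounted at the origin on a cart in front of the work surface, level with it; the furniture and walls round the work are solid. World frame = base frame: x ahead of the robot, y to its left, z up, the work surface at z = 0. Lengths are in mm, angles in rad, forces in N, time in s.
With the tool pointing down it reaches from about 275 to 750 mm from the base axis. Payload 10.2 kg.
Tool frame: the origin (TCP) lies at the very end of the fingers, on their centre line; the grasp point (between the pads) lies 19 mm behind it; x points along the fingers, z is the direction in which the jaws open and shut, and the axes are right-handed (so a half turn about x gives the same grasp; the last joint's range is limited). The gripper opens to 85 mm and grips with 20 to 120 N. Pads are 22 mm wide; open, the fingers measure 114 mm over their backs; the gripper's body (76 mm by 85 mm) begins 54 mm behind the grasp point. The pads swing forward as they close: fully open they stand 13 mm farther back than shut.
Start: joints at [1.034, 0.313, 1.498, -0, 1.331, -0.223], TCP at [162.067, 499.365, 207.694] pointing down, gripper open.
Joint ranges: [-2.94, 2.94], [-0.97, 2.17], [0.19, 2.56], [-1.23, 4.37], [0.02, 3.11], [-2.88, 2.88]. Speed limits (rad/s): [2.39, 2.39, 3.01, 3.14, 3.14, 3.14].

## Interface

Orientations are given as a unit quaternion [w, x, y, z].
In Python, from rig import sense, vision, job gives the robot as it stands. The module is installed in compiled form; this text tells all that it offers.
- The arm moves only by the shell command python3 -m pendant 'ROWS' [FORCE]. ROWS is JSON, a list of rows, each a list of 7 numbers: the turn, a rotation vector about the tool's x, y, z in rad, then the shift along the tool's x, y, z in cm, then the opening, from 0 (shut) to 1 (fully open). A call has exactly 5 rows; each row is the pose to reach, as a shift and turn from the pose commanded when the call began, along the tool's axes at that moment; what a row does not reach only later rows make up. A row lasts 1/8 s, in which the tool goes at most 62.5 mm and 10.7 degrees, less where a joint would pass 70% of its speed; a pose out of reach is approached as far as the arm can. A call with a gripper value outside its range is refused whole. The fingers move at their own pace and stop on an object; FORCE is the grip in N (left out, the last holds). Time passes only in rows, so rows that repeat a pose let the fingers close, or fill a call up. It gives the time, the measured TCP pose, the force and the opening at its end, in the units of the state.
- sense(): the state, without advancing time (a new reading comes with each control period).
- vision.capture(name): name is "scene" or "top" or "wrist"; returns the picture (480x640x3 uint8, red, green, blue); there is no depth.
- vision.calibration(name): a dict with "K" (3x3 intrinsics, pixels), "k1" (the pictures are not rectified: a ray, as slopes to the right and down, at radius r is drawn at 1 + k1 r^2 times it, then the intrinsics apply), "extrinsics" (4x4, takes a point from camera to world coordinates). Camera axes: x right, y up, looking along -z (the intrinsics and any distortion apply to the point x, -y, -z); pixel columns grow to the right and rows downward; lengths in mm; the calibration is good to about 2 mm. A picture is of the moment at which its call begins: read the wrist's pose just before it. calibration takes no time and is no camera call; for the wrist camera it gives the pose at the moment of the call.
- job.finish_job(): hands the job in, once; it reports no verdict.
The state is a dict: "time_s": time; "joints": joint angles; "dq": joint speeds; "tau": joint torques, N m; "eef_pos": TCP position; "ee_rot": TCP orientation; "force": force on the tool from outside, world axes, zero at the start; "wrist_torque": the same for the moment, N m; "grip_width": opening from 0.0 (shut) to 1.0 (fully open).
Only numpy, scipy, OpenCV 4.12 (cv2) and the standard library are available. Lean on these libraries where they do the work, as an engineer would, in place of code of your own. Each camera call takes 0.05 s, during which the arm holds its last target.

## Working session

There is one attempt and no reset: what is moved stays moved. The work goes in short steps, Python scripts to look and compute and a shell command to move; the robot and the scene stay as the last step left them, time stands still between calls to the robot, and variables do not carry over. Pictures are saved under pics/ and viewed, and the job is handed in when it is done.

```bash
mkdir -p pics; python3 - <<'E'
from rig import sense, vision, job
import cv2
s=sense();print(s)
for n in("scene","top","wrist"):
    im=vision.capture(n);cv2.imwrite(f"pics/{n}0.png",im[:,:,::-1]);c=vision.calibration(n);print(n,c)
E
```

```text
{'time_s': 0.0, 'joints': array([ 1.03362239e+00,  3.13445800e-01,  1.49841607e+00,  1.31654947e-05,
        1.33102237e+00, -2.23378893e-01]), 'dq': array([-0.00138039,  0.00118661,  0.00024649, -0.00034215, -0.00022999,
       -0.00087347]), 'tau': array([ 5.31614569e-04, -4.12263644e+01, -2.59744620e+01, -1.40927214e-04,
        4.10814624e-03,  1.21301574e-05]), 'eef_pos': array([161.9007618 , 499.11461365, 207.14516011]), 'ee_rot': array([ 0.57156477, -0.41590595,  0.5724077 ,  0.4155543 ]), 'force': array([ 0.7509154 , -0.36898969,  0.67664915]), 'wrist_torque': array([ 0.02038364,  0.04961508, -0.05470062]), 'grip_width': 1.0025284898556197}
scene {'K': array([[532.43910438,   0.        , 315.14131129],
       [  0.        , 532.43910438, 241.86516533],
       [  0.        ,   0.        ,   1.        ]]), 'k1': -0.018360577521357616, 'extrinsics': array([[ 5.63490857e-01,  4.69940213e-01, -6.79436715e-01,
        -2.05492567e+02],
       [-8.26022658e-01,  3.33276867e-01, -4.54547137e-01,
        -3.75355055e+02],
       [ 1.28305611e-02,  8.17363277e-01,  5.75979731e-01,
    
[... 509 characters left out ...]
,  1.44892065e-01,  9.89447463e-01,
         1.12171439e+03],
       [ 0.00000000e+00,  0.00000000e+00,  0.00000000e+00,
         1.00000000e+00]])}
wrist {'K': array([[402.39852278,   0.        , 320.17249877],
       [  0.        , 402.39852278, 237.59524641],
       [  0.        ,   0.        ,   1.        ]]), 'k1': -0.031647458756243606, 'extrinsics': array([[ 3.09067625e-01, -8.99894918e-01, -3.07678956e-01,
         8.13698048e+01],
       [ 9.51038106e-01,  2.91789541e-01,  1.01908704e-01,
         5.25681929e+02],
       [-1.92962334e-03, -3.24111093e-01,  9.46017059e-01,
         3.73622464e+02],
       [ 0.00000000e+00,  0.00000000e+00,  0.00000000e+00,
         1.00000000e+00]])}
```

View pics/scene0.png

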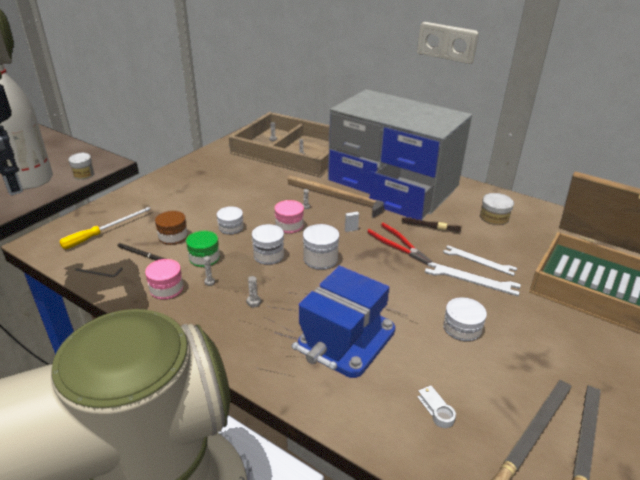

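View pics/top0.png

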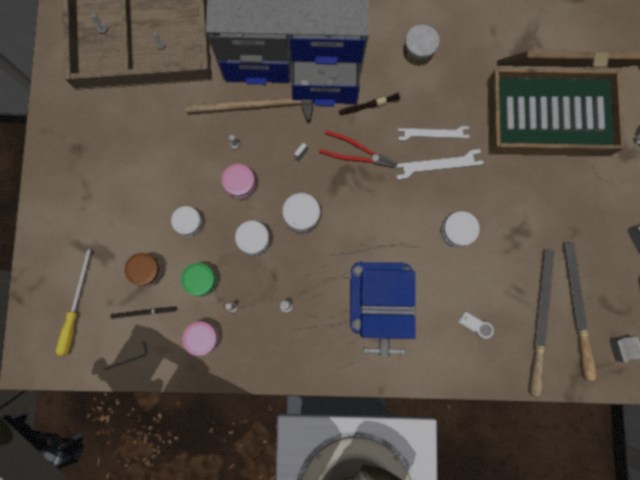

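View pics/wrist0.png

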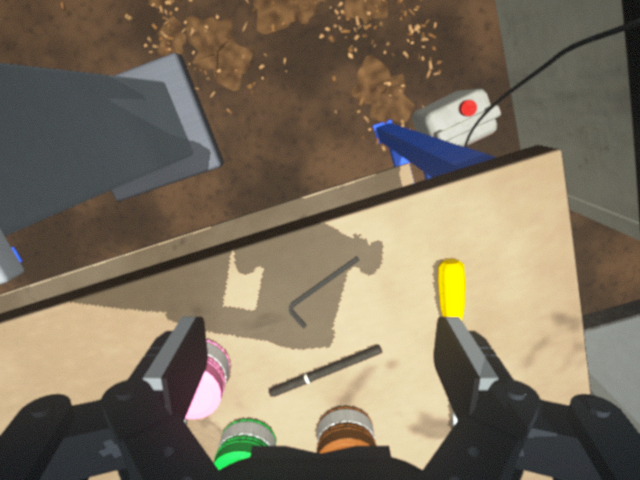

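```bash
python3 - <<'E'
import cv2,numpy as np
im=cv2.imread("pics/scene0.png")
a=cv2.resize(im[195:275,205:355],(750,400),interpolation=cv2.INTER_CUBIC)
b=cv2.resize(im[290:350,425:505],(400,300)[:2],interpolation=cv2.INTER_CUBIC)
c=cv2.resize(im[185:235,467:527],(360,300),interpolation=cv2.INTER_CUBIC)
cv2.imwrite("pics/c1.png",a); 
cv2.imwrite("pics/c2.png",np.hstack([b,c]))
E
```

```text
(no output)
```

View pics/c1.png

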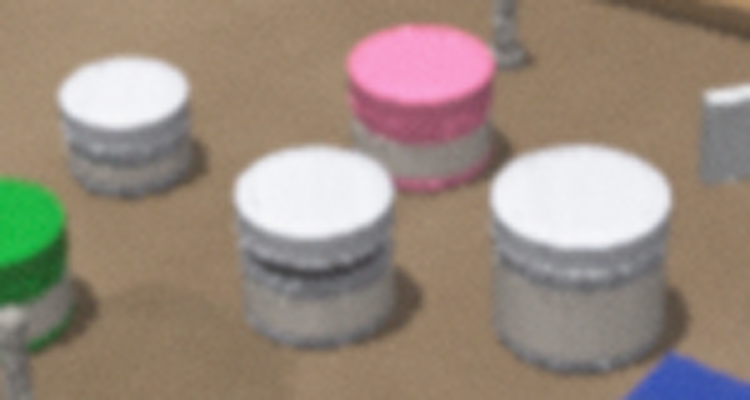

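View pics/c2.png

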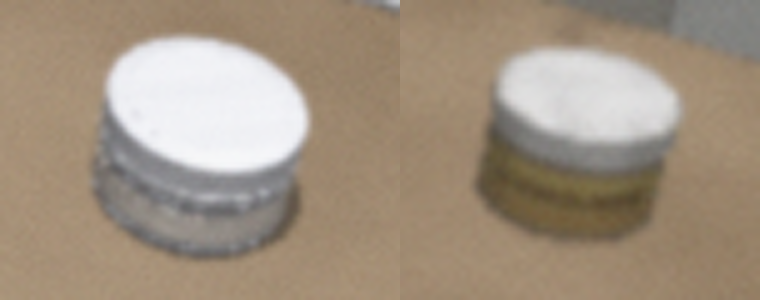

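The white-lidded candidates in the scene picture are at (230,220), (268,245), (321,247) and (465,319), plus a yellow jar at (497,208). Only (268,245), which is (252,238) in the top view, shows a dark neck, so that is mid_tin. Its neighbours are the tall tin, a pink look-alike and the short tin. Next I measure.

```bash
cat >h.py <<'E'
import cv2,numpy as np
from rig import sense,vision
def ray(c,u,v):
    K=c["K"];d=np.array([(u-K[0,2])/K[0,0],(v-K[1,2])/K[1,1]]);p=d.copy()
    for _ in range(20): p=d/(1+c["k1"]*(p@p))
    E=c["extrinsics"];r=E[:3,:3]@np.array([p[0],-p[1],-1.]);return E[:3,3],r/np.linalg.norm(r)
def onz(c,u,v,z):
    o,r=ray(c,u,v);return o+r*(z-o[2])/r[2]
def tri(r1,r2):
    A=np.array([r1[1],-r2[1]]).T;t=np.linalg.lstsq(A,r2[0]-r1[0],rcond=None)[0]
    p=r1[0]+t[0]*r1[1];q=r2[0]+t[1]*r2[1];return (p+q)/2,np.linalg.norm(p-q)
def lid(im,c,u,v,R=34,thr=None):
    g=cv2.cvtColor(im,cv2.COLOR_BGR2HSV);V=g[...,2].astype(int)
    t=thr or 0.88*np.median(V[v-4:v+4,u-4:u+4])
    m=((V>t)&(g[...,1]<60)).astype(np.uint8)
    n,l=cv2.connectedComponents(m);m=(l==l[v,u]).astype(np.uint8)
    k=max(cv2.findContours(m,cv2.RETR_EXTERNAL,cv2.CHAIN_APPROX_NONE)[0],key=cv2.contourArea)
    return cv2.fitEllipse(cv2.convexHull(k)),k[:,0]
E
python3 - <<'E'
from h import *
S=cv2.imread("pics/scene0.png");T=cv2.imread("pics/top0.png");cs=vision.calibration("scene");ct=vision.calibration("top")
for n,s,t in[("mid",(268,235),(252,238)),("tall",(321,234),(301,213)),("short",(230,214),(186,221)),("low",(465,313),(461,229))]:
    e,k=lid(S,cs,*s);f,k2=lid(T,ct,*t)
    p,d=tri(ray(cs,*e[0]),ray(ct,*f[0]))
    q=[onz(ct,*x,p[2])[:2] for x in k2];w=cv2.minEnclosingCircle(np.float32(q))
    q1=[onz(cs,*x,p[2])[:2] for x in k];w1=cv2.minEnclosingCircle(np.float32(q1))
    print(n,np.round(e[0]),np.round(f[0]),p.round(1),d.round(1),"diam",2*w[1],2*w1[1],"top ctr",np.round(w[0],1))
# obstacles, top view at mid height
for n,u,v,z in[("boltA",233,141,55),("boltB",231,307,55),("boltC",286,305,55),("gauge",301,151,45),("green",199,279,45),("pink",238,181,45),("pink2",200,338,45)]:
    print(n,onz(ct,u,v,z).round(0))
s=sense()
from scipy.spatial.transform import Rotation as Ro
q=s["ee_rot"];print(s["eef_pos"],Ro.from_quat(np.roll(q,-1)).as_matrix().round(3))
E
```

```text
mid [267. 233.] [251. 237.] [504.4 220.2  57.9] 1.3 diam 64.14104461669922 64.58724975585938 top ctr [505.  219.4]
tall [321. 234.] [301. 211.] [558.7 121.9  63.8] 1.0 diam 71.62165832519531 72.19607543945312 top ctr [559.1 121.6]
short [229. 213.] [185. 220.] [539.7 359.7  38.4] 0.6 diam 55.885169982910156 55.9011344909668 top ctr [540.3 359.6]
low [466. 311.] [462. 228.] [ 535.4 -207.8   41.7] 1.6 diam 68.10107421875 68.57010650634766 top ctr [ 535.9 -208.7]
boltA [705. 265.  55.]
boltB [363. 254.  55.]
boltC [370. 145.  55.]
gauge [690. 125.  45.]
green [418. 322.  45.]
pink [622. 253.  45.]
pink2 [301. 314.  45.]
[161.94111444 499.18359825 207.29249724] [[-0.    -0.951  0.309]
 [-0.001  0.309  0.951]
 [-1.     0.    -0.001]]
```

```bash
python3 -m pendant '[[0,0,0,0,-5,-2,0],[0,0,0,0,-10,-4,0],[0,0,0,0,-15,-6,0],[0,0,0,0,-20,-8,0],[0,0,0,0,-20,-8,0]]' 20
python3 -m pendant '[[0,0,0,0,-5,-2,0],[0,0,0,0,-10,-4,0],[0,0,0,0,-15,-6,0],[0,0,0,0,-21.2,-7.9,0],[0,0,0,0,-21.2,-7.9,0]]'
python3 - <<'E'
from h import *
s=sense();print(s["time_s"],s["eef_pos"],s["force"],s["grip_width"])
d=np.array([505,220,62])-s["eef_pos"];print(d)
for n in("scene","wrist"): cv2.imwrite(f"pics/{n}1.png",vision.capture(n)[:,:,::-1])
E
```

```text
time_s: 0.78
eef_pos: [329.7, 359.6, 207.4]
ee_rot: [0.573, -0.415, 0.573, 0.414]
force: [0.1, 1.1, 0.1]
grip_width: 0.005
time_s: 1.4
eef_pos: [506.6, 219.3, 206.8]
ee_rot: [0.572, -0.415, 0.573, 0.415]
force: [-1.0, -0.3, -0.3]
grip_width: -0.003
1.4 [506.62537844 219.31240109 206.82641704] [-0.97891787 -0.25450995 -0.28787388] -0.003435201062519412
[  -1.62537844    0.68759891 -144.82641704]
```

View pics/scene1.png

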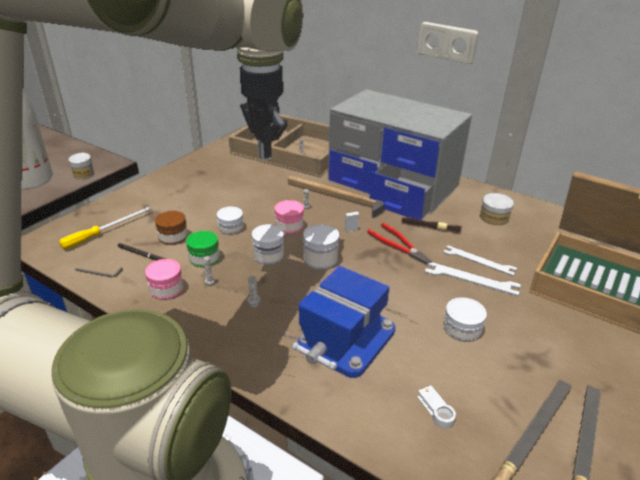

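View pics/wrist1.png

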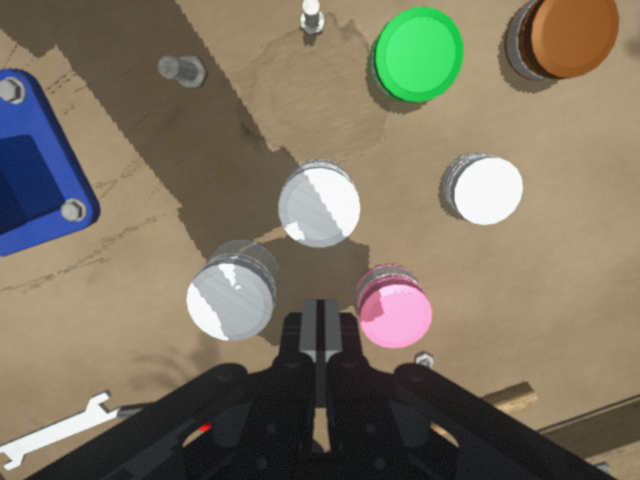

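The scene view shows the closed fingers, tips at (265,155), high over mid_tin at (268,243). In the wrist view the mid lid is at (319,204) and the fingertips at (321,300). I check the lid position with the wrist ray.

```bash
python3 - <<'E'
from h import *
c=vision.calibration("wrist")
print(onz(c,319,204,62), onz(c,321,300,207))
E
python3 -m pendant '[[0,0,0,3,-0.2,0,0],[0,0,0,6,-0.2,0,0],[0,0,0,9,-0.2,0,0],[0,0,0,12,0.1,0,0],[0,0,0,12,0.1,0,0]]'
python3 - <<'E'
from h import *
s=sense();print(s["time_s"],s["eef_pos"],s["force"])
for n in("scene","wrist"): cv2.imwrite(f"pics/{n}2.png",vision.capture(n)[:,:,::-1])
a=cv2.imread("pics/scene2.png")[180:280,200:350];cv2.imwrite("pics/c3.png",cv2.resize(a,(750,500),interpolation=cv2.INTER_CUBIC))
E
```

```text
[497.91627225 222.35170898  62.        ] [507.1602181 220.9171409 207.       ]
time_s: 2.12
eef_pos: [501.6, 222.4, 86.4]
ee_rot: [0.57, -0.416, 0.573, 0.417]
force: [0.5, -0.7, 0.2]
grip_width: 0.007
2.125 [501.62358804 222.42737225  86.42829187] [ 0.53188883 -0.71875749  0.24714099]
```

View pics/c3.png

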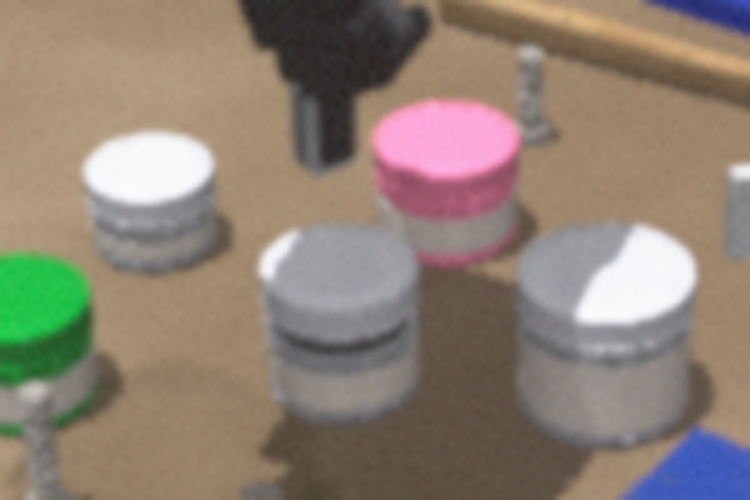

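View pics/wrist2.png

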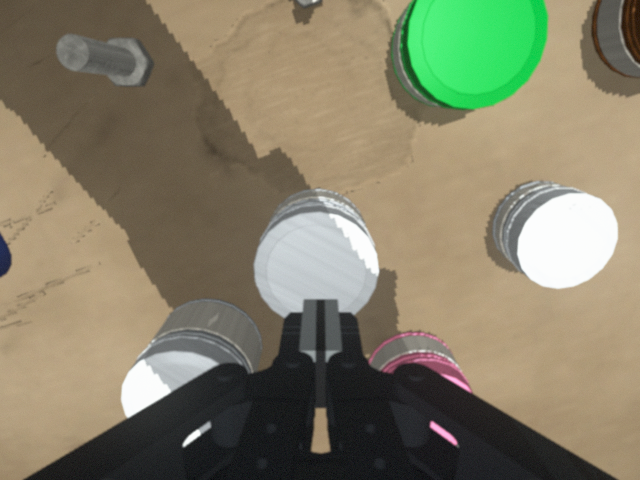

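The fingertips stand about 24 mm above the lid: tip at scene (265,213), lid centre at (267,234), neck still visible. The wrist and fixed-camera estimates agree to about 7 mm, and the tip lies between them, well inside the 66 mm lid. I lower slowly and watch the force.

```bash
python3 -m pendant '[[0,0,0,0.6,0,0,0],[0,0,0,1.2,0,0,0],[0,0,0,1.7,0,0,0],[0,0,0,2.0,0,0,0],[0,0,0,2.0,0,0,0]]'
python3 -m pendant '[[0,0,0,0.1,0,0,0],[0,0,0,0.2,0,0,0],[0,0,0,0.3,0,0,0],[0,0,0,0.4,0,0,0],[0,0,0,0.5,0,0,0]]'
```

```text
time_s: 2.85
eef_pos: [503.9, 221.2, 67.5]
ee_rot: [0.572, -0.416, 0.572, 0.416]
force: [-0.6, 0.2, -0.0]
grip_width: -0.004
time_s: 3.48
eef_pos: [503.9, 221.3, 62.6]
ee_rot: [0.572, -0.416, 0.572, 0.416]
force: [-0.3, 0.4, -0.7]
grip_width: -0.004
```

```bash
python3 -m pendant '[[0,0,0,0.1,0,0,0],[0,0,0,0.2,0,0,0],[0,0,0,0.3,0,0,0],[0,0,0,0.4,0,0,0],[0,0,0,0.4,0,0,0]]'
python3 -m pendant '[[0,0,0,0.1,0,0,0],[0,0,0,0.2,0,0,0],[0,0,0,0.3,0,0,0],[0,0,0,0.3,0,0,0],[0,0,0,0.3,0,0,0]]'
```

```text
time_s: 4.1
eef_pos: [503.9, 221.3, 58.6]
ee_rot: [0.572, -0.416, 0.572, 0.416]
force: [0.4, -0.8, -1.2]
grip_width: -0.002
time_s: 4.72
eef_pos: [503.9, 221.3, 55.7]
ee_rot: [0.572, -0.416, 0.572, 0.416]
force: [-0.3, 0.2, -0.7]
grip_width: 0.001
```

There is no clear force yet, so I look before going further.

```bash
python3 - <<'E'
from h import *
s=sense();print(s["time_s"],s["eef_pos"],s["force"])
for n in("scene","wrist"): cv2.imwrite(f"pics/{n}3.png",vision.capture(n)[:,:,::-1])
a=cv2.imread("pics/scene3.png")[180:280,200:350];cv2.imwrite("pics/c4.png",cv2.resize(a,(750,500),interpolation=cv2.INTER_CUBIC))
E
```

```text
4.725 [503.94875174 221.28838952  55.74503233] [-0.32433571  0.22104931 -0.65561574]
```

View pics/c4.png

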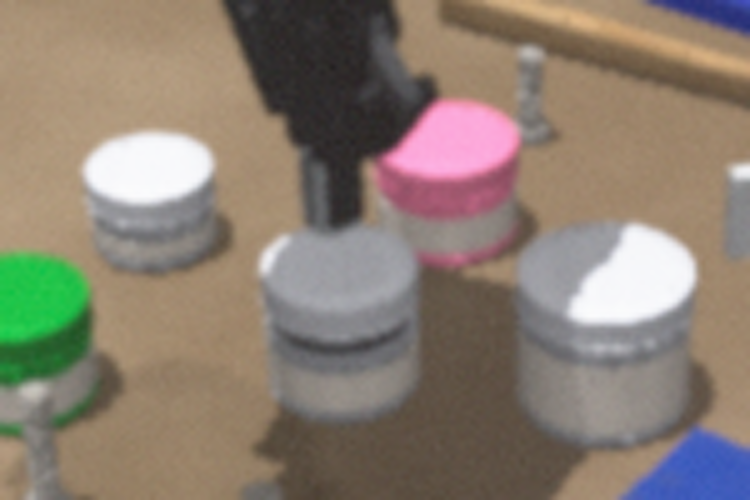

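View pics/wrist3.png

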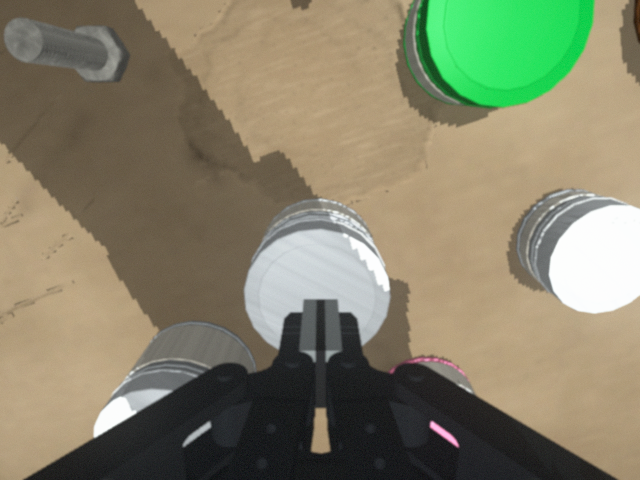

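```bash
python3 - <<'E'
from h import *
cs=vision.calibration("scene");cw=vision.calibration("wrist")
def proj(c,p):
    E=c["extrinsics"];x=E[:3,:3].T@(np.array(p)-E[:3,3]);a=np.array([x[0],-x[1]])/-x[2];a=a*(1+c["k1"]*(a@a));return c["K"][:2,:2]@a+c["K"][:2,2]
print("tcp proj",proj(cs,[504,221.3,55.7]),proj(cw,[504,221.3,55.7]),"lid",proj(cs,[505,220,62]),proj(cw,[505,220,62]))
print("tip tri",tri(ray(cs,266,225.5),ray(cw,321,300)))
print("lid tri scene/wrist",tri(ray(cs,267.5,234),ray(cw,318,286)))
for z in(56,62,68,74,80): print(z,onz(cw,318,286,z).round(1),onz(cs,267.5,234,z).round(1),"tip",onz(cs,266,225.5,z).round(1),onz(cw,321,300,z).round(1))
T=vision.capture("top")[:,:,::-1];cv2.imwrite("pics/top3.png",T);a=T[150:310,130:350];cv2.imwrite("pics/c5.png",cv2.resize(a,(770,560),interpolation=cv2.INTER_CUBIC))
E
```

```text
tcp proj [266.90907284 233.78212537] [320.32323301 294.95378595] lid [267.57749717 231.27554763] [318.235858   304.15310057]
tip tri (array([499.5040319 , 222.43102175,  76.22650666]), np.float64(6.44874928469523))
lid tri scene/wrist (array([501.77884291, 220.39960726,  55.21087684]), np.float64(4.55283796931124))
56 [499.2 221.7  56. ] [503.7 219.5  56. ] tip [527.2 242.3  56. ] [506.4 220.8  56. ]
62 [496.5 222.7  62. ] [497.  213.8  62. ] tip [520.2 236.4  62. ] [503.4 221.8  62. ]
68 [493.7 223.6  68. ] [490.2 208.2  68. ] tip [513.3 230.5  68. ] [500.4 222.8  68. ]
74 [491.  224.5  74. ] [483.5 202.5  74. ] tip [506.3 224.6  74. ] [497.4 223.7  74. ]
80 [488.2 225.5  80. ] [476.7 196.8  80. ] tip [499.3 218.7  80. ] [494.4 224.7  80. ]
```

View pics/c5.png

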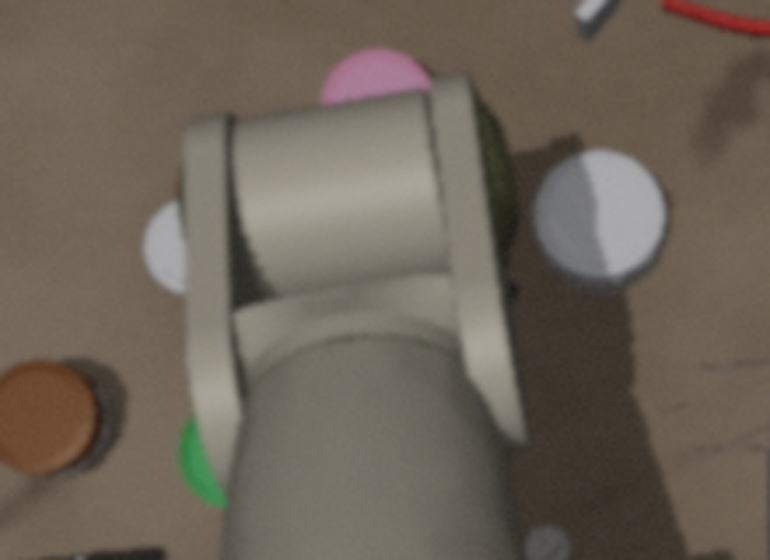

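Projecting the reported TCP into the scene picture gives (267,234), but the fingertip actually shows at (266,225.5), about 17 mm higher over the lid. The zero force and the unchanged neck fit that: there is no contact yet. I keep descending in small steps on force.

```bash
python3 -m pendant '[[0,0,0,0.1,0,0,0],[0,0,0,0.2,0,0,0],[0,0,0,0.3,0,0,0],[0,0,0,0.4,0,0,0],[0,0,0,0.4,0,0,0]]'
python3 -m pendant '[[0,0,0,0.1,0,0,0],[0,0,0,0.2,0,0,0],[0,0,0,0.3,0,0,0],[0,0,0,0.3,0,0,0],[0,0,0,0.3,0,0,0]]'
python3 - <<'E'
from h import *
s=sense();print(s["time_s"],s["eef_pos"],s["force"])
cv2.imwrite("pics/scene4.png",vision.capture("scene")[:,:,::-1])
a=cv2.imread("pics/scene4.png")[180:280,200:350];cv2.imwrite("pics/c6.png",cv2.resize(a,(750,500),interpolation=cv2.INTER_CUBIC))
E
```

```text
time_s: 5.5
eef_pos: [503.9, 221.2, 51.6]
ee_rot: [0.572, -0.416, 0.572, 0.416]
force: [0.1, -0.6, -0.2]
grip_width: -0.0
time_s: 6.12
eef_pos: [503.9, 221.3, 48.7]
ee_rot: [0.572, -0.416, 0.572, 0.416]
force: [-0.8, -0.3, -0.7]
grip_width: -0.002
6.125 [503.91883029 221.27962427  48.69008715] [-0.81689503 -0.25597657 -0.73269497]
```

View pics/c6.png

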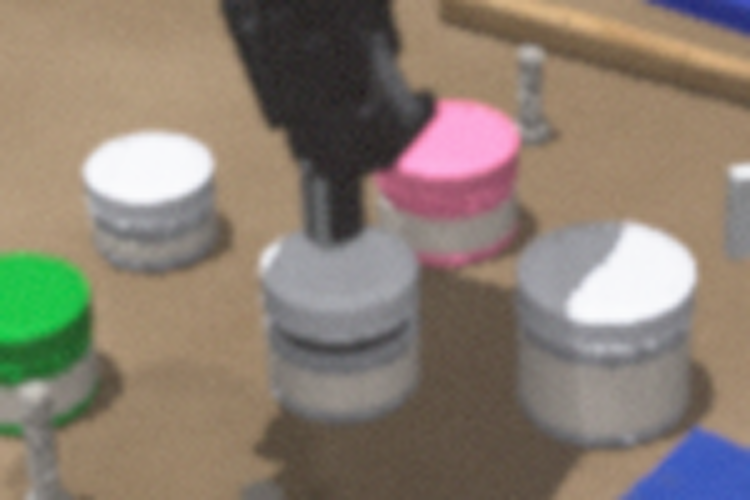

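```bash
python3 -m pendant '[[0,0,0,0.1,0,0,0],[0,0,0,0.2,0,0,0],[0,0,0,0.3,0,0,0],[0,0,0,0.3,0,0,0],[0,0,0,0.3,0,0,0]]'
python3 -m pendant '[[0,0,0,0.1,0,0,0],[0,0,0,0.2,0,0,0],[0,0,0,0.2,0,0,0],[0,0,0,0.2,0,0,0],[0,0,0,0.2,0,0,0]]'
```

```text
time_s: 6.8
eef_pos: [503.9, 221.3, 45.7]
ee_rot: [0.572, -0.416, 0.572, 0.416]
force: [-0.8, -0.6, -0.7]
grip_width: 0.001
time_s: 7.42
eef_pos: [503.9, 221.3, 43.7]
ee_rot: [0.572, -0.416, 0.572, 0.416]
force: [0.1, -0.1, 0.2]
grip_width: 0.002
```

```bash
python3 -m pendant '[[0,0,0,0.1,0,0,0],[0,0,0,0.2,0,0,0],[0,0,0,0.2,0,0,0],[0,0,0,0.2,0,0,0],[0,0,0,0.2,0,0,0]]'
python3 - <<'E'
from h import *
s=sense();print(s["time_s"],s["eef_pos"],s["force"])
for n in("scene","wrist"): cv2.imwrite(f"pics/{n}5.png",vision.capture(n)[:,:,::-1])
a=cv2.imread("pics/scene5.png")[180:280,200:350];cv2.imwrite("pics/c7.png",cv2.resize(a,(750,500),interpolation=cv2.INTER_CUBIC))
E
```

```text
time_s: 8.05
eef_pos: [503.9, 221.3, 41.7]
ee_rot: [0.572, -0.416, 0.572, 0.416]
force: [-0.0, 0.5, -0.8]
grip_width: 0.003
8.05 [503.94159337 221.26856185  41.72504936] [-0.00877689  0.46578437 -0.81334155]
```

View pics/c7.png

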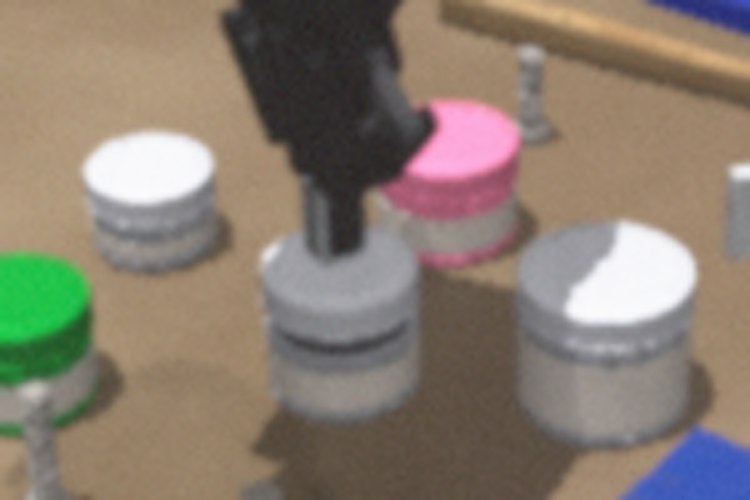

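View pics/wrist5.png

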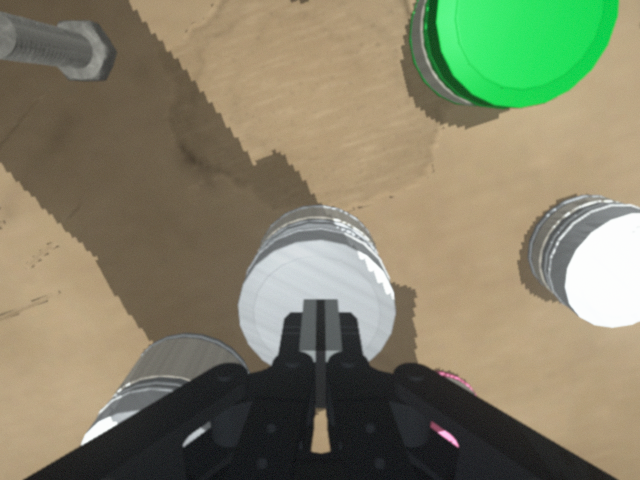

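The tip is at scene (267,231.5), about 5 mm short of the lid, and centred on it in the wrist view: tip (321,300), lid (318,302). I continue.

```bash
python3 -m pendant '[[0,0,0,0.1,0,0,0],[0,0,0,0.2,0,0,0],[0,0,0,0.2,0,0,0],[0,0,0,0.2,0,0,0],[0,0,0,0.2,0,0,0]]'
python3 -m pendant '[[0,0,0,0.1,0,0,0],[0,0,0,0.2,0,0,0],[0,0,0,0.2,0,0,0],[0,0,0,0.2,0,0,0],[0,0,0,0.2,0,0,0]]'
```

```text
time_s: 8.78
eef_pos: [504.0, 221.2, 39.7]
ee_rot: [0.572, -0.416, 0.572, 0.416]
force: [-0.3, -0.0, 0.2]
grip_width: 0.003
time_s: 9.4
eef_pos: [504.0, 221.3, 37.8]
ee_rot: [0.572, -0.416, 0.572, 0.416]
force: [-0.6, -0.4, 2.7]
grip_width: -0.001
```

```bash
python3 -m pendant '[[0,0,0,0.1,0,0,0],[0,0,0,0.2,0,0,0],[0,0,0,0.2,0,0,0],[0,0,0,0.2,0,0,0],[0,0,0,0.2,0,0,0]]'
python3 -m pendant '[[0,0,0,0.1,0,0,0],[0,0,0,0.2,0,0,0],[0,0,0,0.2,0,0,0],[0,0,0,0.2,0,0,0],[0,0,0,0.2,0,0,0]]'
```

```text
time_s: 10.02
eef_pos: [504.0, 221.3, 35.7]
ee_rot: [0.572, -0.416, 0.572, 0.416]
force: [-0.9, -0.7, 2.8]
grip_width: 0.001
time_s: 10.65
eef_pos: [504.0, 221.2, 33.6]
ee_rot: [0.572, -0.416, 0.572, 0.416]
force: [-0.3, 0.1, 1.9]
grip_width: 0.0
```

```bash
python3 -m pendant '[[0,0,0,0.1,0,0,0],[0,0,0,0.2,0,0,0],[0,0,0,0.2,0,0,0],[0,0,0,0.2,0,0,0],[0,0,0,0.2,0,0,0]]'
python3 - <<'E'
from h import *
s=sense();print(s["time_s"],s["eef_pos"],s["force"])
for n in("scene","wrist"): cv2.imwrite(f"pics/{n}6.png",vision.capture(n)[:,:,::-1])
a=cv2.imread("pics/scene6.png")[180:280,200:350];cv2.imwrite("pics/c8.png",cv2.resize(a,(750,500),interpolation=cv2.INTER_CUBIC))
E
```

```text
time_s: 11.28
eef_pos: [503.9, 221.3, 31.6]
ee_rot: [0.572, -0.416, 0.572, 0.416]
force: [-0.5, 0.6, 1.9]
grip_width: 0.003
11.275 [503.92044682 221.26539753  31.60885818] [-0.48265271  0.605034    1.89010689]
```

View pics/c8.png

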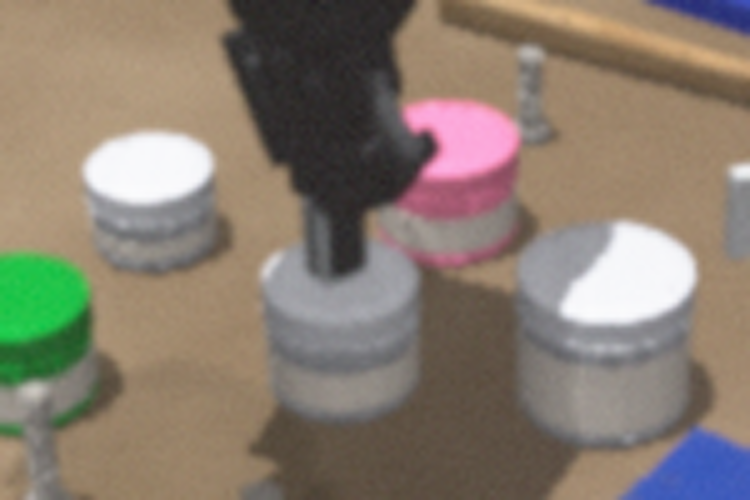

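The lid has moved down and the neck at scene (267,247) is nearly hidden. I go to 1 mm steps until the force rises against the stop.

```bash
python3 -m pendant '[[0,0,0,0.05,0,0,0],[0,0,0,0.1,0,0,0],[0,0,0,0.1,0,0,0],[0,0,0,0.1,0,0,0],[0,0,0,0.1,0,0,0]]'
python3 -m pendant '[[0,0,0,0.05,0,0,0],[0,0,0,0.1,0,0,0],[0,0,0,0.1,0,0,0],[0,0,0,0.1,0,0,0],[0,0,0,0.1,0,0,0]]'
```

```text
time_s: 12.0
eef_pos: [503.9, 221.2, 30.7]
ee_rot: [0.572, -0.416, 0.572, 0.416]
force: [-0.9, 0.5, 4.8]
grip_width: -0.001
time_s: 12.62
eef_pos: [503.9, 221.3, 29.6]
ee_rot: [0.572, -0.416, 0.572, 0.416]
force: [-0.4, 0.6, 3.8]
grip_width: -0.0
```

```bash
python3 -m pendant '[[0,0,0,0.05,0,0,0],[0,0,0,0.1,0,0,0],[0,0,0,0.1,0,0,0],[0,0,0,0.1,0,0,0],[0,0,0,0.1,0,0,0]]'
```

```text
time_s: 13.25
eef_pos: [503.9, 221.3, 28.7]
ee_rot: [0.572, -0.416, 0.572, 0.416]
force: [-0.2, 0.7, 4.5]
grip_width: 0.003
```

```bash
python3 -m pendant '[[0,0,0,0.02,0,0,0],[0,0,0,0.05,0,0,0],[0,0,0,0.05,0,0,0],[0,0,0,0.05,0,0,0],[0,0,0,0.05,0,0,0]]'
```

```text
time_s: 13.88
eef_pos: [504.0, 221.3, 28.4]
ee_rot: [0.572, -0.416, 0.572, 0.416]
force: [-1.4, 0.4, 6.0]
grip_width: -0.002
```

```bash
python3 - <<'E'
from h import *
print(sense()["force"])
cv2.imwrite("pics/scene7.png",vision.capture("scene")[:,:,::-1])
a=cv2.imread("pics/scene7.png")[215:270,240:300];cv2.imwrite("pics/c9.png",cv2.resize(a,(600,550),interpolation=cv2.INTER_CUBIC))
E
```

```text
[-1.43853653  0.44910138  6.04515199]
```

View pics/c9.png

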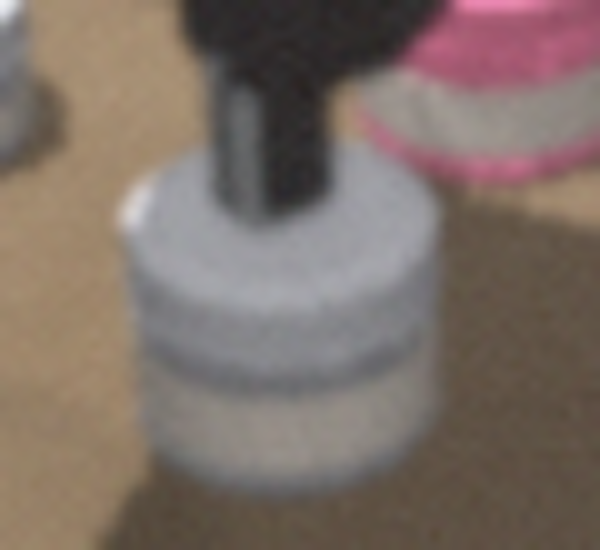

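No dark neck is left. I press a little more to find the stop.

```bash
python3 -m pendant '[[0,0,0,0.02,0,0,0],[0,0,0,0.05,0,0,0],[0,0,0,0.05,0,0,0],[0,0,0,0.05,0,0,0],[0,0,0,0.05,0,0,0]]'
```

```text
time_s: 14.55
eef_pos: [504.0, 221.3, 28.4]
ee_rot: [0.572, -0.416, 0.572, 0.416]
force: [-2.3, -1.3, 11.0]
grip_width: -0.001
```

```bash
python3 -m pendant '[[0,0,0,0.02,0,0,0],[0,0,0,0.05,0,0,0],[0,0,0,0.05,0,0,0],[0,0,0,0.05,0,0,0],[0,0,0,0.05,0,0,0]]'
```

```text
time_s: 15.18
eef_pos: [504.0, 221.3, 28.3]
ee_rot: [0.572, -0.416, 0.572, 0.416]
force: [-5.0, -1.1, 15.8]
grip_width: -0.003
```

The force climbs from 6 to 11 to 16 N with z fixed at 28.3, so the lid is on its stop. I withdraw straight up.

```bash
python3 -m pendant '[[0,0,0,-0.5,0,0,0],[0,0,0,-3,0,0,0],[0,0,0,-7,0,0,0],[0,0,0,-12,0,0,0],[0,0,0,-15,0,0,0]]'
python3 -m pendant '[[0,0,0,-3,4,2,0],[0,0,0,-3,9,4,0],[0,0,0,-3,14,6,0],[0,0,0,-3,19,8,0],[0,0,0,-3,19,8,0]]'
python3 - <<'E'
from h import *
s=sense();print(s["time_s"],s["eef_pos"],s["force"])
S=vision.capture("scene")[:,:,::-1].copy();T=vision.capture("top")[:,:,::-1].copy()
cv2.imwrite("pics/scene8.png",S);cv2.imwrite("pics/top8.png",T)
cs=vision.calibration("scene");ct=vision.calibration("top")
for n,a,b in[("mid",(268,238),(252,238)),("tall",(321,234),(301,213)),("short",(230,214),(186,221)),("low",(465,313),(461,229))]:
    try:
        e,k=lid(S,cs,*a);f,k2=lid(T,ct,*b);print(n,e[0],f[0],tri(ray(cs,*e[0]),ray(ct,*f[0])))
    except Exception as x: print(n,x)
a=S[180:280,200:350];cv2.imwrite("pics/c10.png",cv2.resize(a,(750,500),interpolation=cv2.INTER_CUBIC))
E
```

```text
time_s: 15.8
eef_pos: [504.2, 221.3, 179.2]
ee_rot: [0.573, -0.416, 0.571, 0.415]
force: [1.4, 0.2, 0.5]
grip_width: 0.002
time_s: 16.42
eef_pos: [345.4, 357.5, 207.0]
ee_rot: [0.571, -0.417, 0.571, 0.417]
force: [0.4, -0.6, -0.2]
grip_width: -0.004
16.425 [345.36453941 357.54168945 207.00106079] [ 0.38294591 -0.55829978 -0.21196036]
mid (267.50054931640625, 236.79261779785156) (251.70635986328125, 237.33969116210938) (array([504.48169055, 219.8980195 ,  48.35171619]), np.float64(0.8888462734114733))
tall (320.56011962890625, 234.0699462890625) (300.6285705566406, 210.70053100585938) (array([558.60410214, 121.89711424,  63.94685898]), np.float64(1.2174122818962918))
short (229.13906860351562, 213.02725219726562) (184.76773071289062, 219.67147827148438) (array([539.56117583, 359.84436424,  38.48673472]), np.float64(0.6650205851638213))
low (466.07537841796875, 310.4920959472656) (461.9815368652344, 227.87200927734375) (array([ 535.22822308, -207.84194643,   42.02114374]), np.float64(1.6674056454303234))
```

View pics/c10.png

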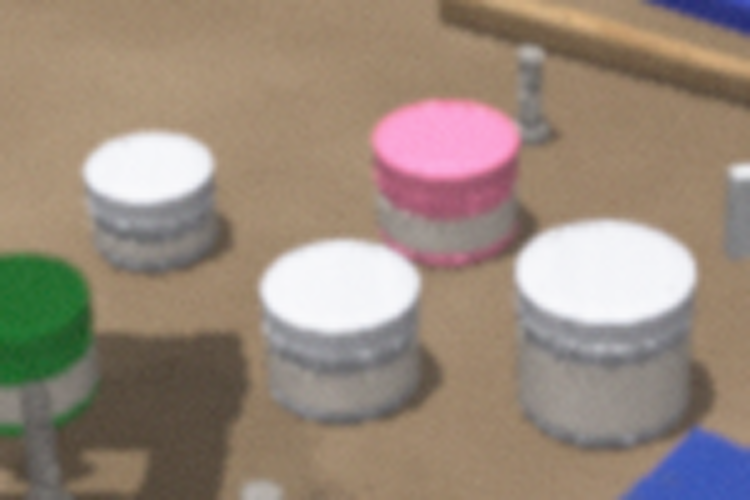

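View pics/top8.png

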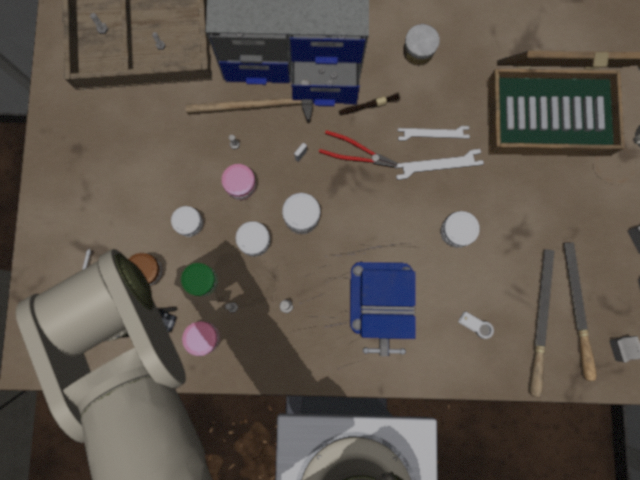

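The neck is gone: the mid lid at scene (267,237) now triangulates to 48.4 mm. Adding the roughly 4 mm that the other lids also read low gives 52, which is fully home. The other tins, the bolts and the gauge block are where they were, and the hand is clear.

```bash
python3 -c "
from rig import job
print(job.finish_job())"
```

```text
the job is handed in; nothing more can be done
None
```

I pressed the raised lid home on mid_tin, the only tin showing a dark neck, at about (504, 220) mm. I then drew the hand up and away and handed the job in at about 16.5 s, with no verdict reported.

- **Pressing:** with the gripper shut, I lowered in small steps and the lid slid down about 10 mm. It stopped dead, and the force built from 6 to 16 N with no further travel.
- **Last checks:** no neck shows. The lid top measured 48.4 mm, which is 52 mm after adding the roughly 4 mm by which the three untouched lids also read low. The tin stands within 1 mm of where it was, and the other three tins measured within 1 mm. By eye, the bolts and gauge block are in place too.
- **Disagreements:** contact came with the reported TCP about 24 mm below the expected lid height, and pictures along the way showed the real fingertips about 17 to 20 mm above the reported point. I did not find out why, so I worked from the pictures and the force reading instead. The wrist camera also placed the lid about 7 mm from the fixed cameras' estimate, which did not matter on a 66 mm lid.

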